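# Shut and latch the gate of the clamp sorting lane

## Robot

A 6-joint arm with a two-finger parallel gripper is mounted at the origin on the work surface. World frame = base frame: x ahead of the robot, y to its left, z up, the work surface at z = 0. Lengths are in mm, angles in rad, forces in N, time in s.
With the tool pointing down it reaches from about 300 to 775 mm from the base axis. Payload 14.6 kg.
Tool frame: the origin (TCP) lies on the centre line of the jaws, within the pads' length; the fingertips stand 19 mm ahead of it and the grasp point (between the pads) is the TCP (bot.tip_reach is the distance from the TCP to the fingertips, in mm); z points along the fingers, y is the line along which they close (so a half turn about z gives the same grasp; the last joint's range is limited). The gripper opens to 85 mm and grips with 20 to 120 N. Pads are 22 mm wide; open, the fingers measure 114 mm over their backs; the gripper's body (76 mm by 85 mm) begins 54 mm behind the grasp point. The pads swing forward as they close: fully open they stand 13 mm farther back than shut.
Start: joints at [-1.333, 0.3, 1.521, -0, 1.321, -0.067], TCP at [165.049, -524.641, 250.281] pointing down, gripper open.
Joint ranges: [-3.03, 3.03], [-0.79, 2.21], [0.23, 2.52], [-1.04, 4.18], [0, 3.07], [-2.55, 2.55]. Speed limits (rad/s): [2.22, 2.22, 2.57, 3.14, 3.14, 3.14].

## Interface

Orientations are given as a unit quaternion [w, x, y, z].
In Python, from rig import bot gives the robot as it stands. Calls block until the motion is done:
- bot.move_to(position, orientation): joint-space move of the TCP to a pose.
- bot.servo_line(position, attitude=None, speed=150, until_force=None): straight line of the TCP; attitude=None keeps the orientation; speed is the mean speed in mm/s. With until_force (N) it stops when the force on the tool has changed by that much, and returns True; else False.
- bot.move_joints(angles): joint-space move.
- bot.move_gripper(opening, grip_force=None): finger opening in mm; grip_force is the grip in N (None keeps the last); returns when the fingers have stopped.
- bot.dwell(seconds).
- bot.ik(position, orientation): joint angles nearest the present ones, or None.
- bot.read_state(): the state.
- bot.read_camera(name): name is "side" or "top"; returns a dict with "image" (420x560x3 uint8, blue, green, red), "depth" (420x560 float32, mm along the optical axis (not along the pixel's ray), 0 where there is no reading), "fovy" (degrees; the focal length in pixels is half the picture's height over the tangent of half this angle, whatever the lens; pixels are square), "cx", "cy" (the principal point, pixels), "eye" and "attitude" of the camera in the world. Camera axes: x right, y down, z forward; pixel columns grow to the right and rows downward; lengths in mm; the calibration is good to about 2 mm. A picture is of the moment at which its call begins.
A pose or a line that the arm cannot do raises bot.MotionError and nothing moves.
- bot.finish_job(): hands the job in; it is judged then, once.
The state is a dict: "clock": time; "joint_positions": joint angles; "qvel": joint speeds; "effort": joint torques, N m; "ee_pos": TCP position; "tool_rot": TCP orientation; "ft_force": force on the tool from outside, world axes, zero at the start; "moment": the same for the moment, N m; "grip_width": finger opening in mm; "grip_force": force on a finger pad.
Only numpy, scipy, OpenCV 4.12 (cv2) and the standard library are available. Lean on these libraries where they do the work, as an engineer would, in place of code of your own. Each camera call takes 0.05 s, during which the arm holds its last target. There are 200 camera calls.

## Task

Close off the sorting lane: push the white gate fully shut across the lane's mouth, and then, once it is shut, push the dark steel latch bar round until it lies fully across the front of the gate. Push only, with a fingertip: do not pinch the gate or the latch bar, leave the clamps, hemostat and kidney dish as they are, and finish with the hand clear.

Things in the scene. Friction and masses are not known exactly. Their poses are not given: they have to be found in the camera images.
- lane: Fixed clear acrylic channel on the worktop: floor 6 mm thick, 102 mm between walls 6 mm thick and 34 mm high. Origin: at worktop height, middle of its open mouth. +y runs along the lane to the closed end 263 mm away, +x across it to the far wall. Hinge post at the far side of the mouth, latch post at the near side, on 6 mm foot plates; gate and latch swing over the worktop on its -y side.
- gate (a joint): Gate angle about its upright hinge, at lane (0.062, -0.012), rad. 0 = fully shut at a stop, the panel along lane -x across the mouth. Grows as it opens, counterclockwise from above: 1.57 points straight out along lane -y; stop at 1.65. Friction 0.06 N m; stays where left. To shut it, push its front face, the one that looks to lane +x when the gate points straight out.
- gate_hinge (a point): Point on the gate's hinge axis, at the panel's mid-height, 34 mm above the worktop.
- gate_tip (a point): Middle of the gate's free end, 120 mm from the hinge axis, 34 mm above the worktop. The panel is white plastic, 8 mm thick, centred on the line from hinge to tip, from 8 to 60 mm above the worktop. Its front half (4 mm) is called gate_c1, its back half gate_c2.
- latch (a joint): Latch bar angle about its upright pivot, at lane (-0.076, -0.025), rad. 0 = closed at a stop, the bar along lane +x, 3 mm in front of the shut gate. Grows as it opens, clockwise from above: 1.57 points straight out along lane -y; stop at 1.8. Friction 0.04 N m; stays where left. It starts open, clear of the gate's swing. To close it, push the side that looks to lane -x when it points straight out.
- latch_pivot (a point): Point on the latch's pivot axis at the bar's mid-height, 43 mm above the worktop; the post is 20 mm, the hub 22 mm across, its pin ends 55 mm above the worktop.
- latch_tip (a point): Free end of the latch bar, 76 mm from the pivot axis, 43 mm above the worktop. The bar is dark steel, 12 mm wide and 12 mm high, from 37 to 49 mm above the worktop, centred on the line from pivot to tip, with free space under it. Its pushed (front) half is called latch_c1, its back half latch_c2.
- clamp1: Blue plastic tubing clamp, 56 x 14 x 20 mm, loose on the lane's floor; origin under its centre. Bystander.
- clamp2: Another such clamp farther up the lane. Bystander.
- hemostat: Chrome hemostat, about 145 x 62 x 8 mm, lying on the worktop beyond the gate's swing; origin on the worktop near its middle, +x towards its jaws. Bystander.
- dish: White kidney dish, about 180 x 80 x 38 mm, on the worktop behind the lane's far wall, its hollow side towards the lane; origin under its middle. Bystander.

How it is judged (in metres and radians):
On the way, in this order (a step that is already met when the one before it is completed fails the run):
1. the gate is fully shut, the latch still open (value of joint gate below 0.06 rad and value of joint latch above 0.5 rad), for 0.2 s.
2. the latch bar lies across the shut gate (value of joint gate below 0.06 rad and value of joint latch below 0.1 rad), for 0.2 s.
At the end, for the whole second after the job is handed in: The gate is within 0.06 rad of shut and the latch within 0.1 rad of closed, both at rest; clamps, hemostat and dish are within 15 mm of where they began (all of step 2 and velocity of joint gate between -0.05 and 0.05 rad/s and velocity of joint latch between -0.05 and 0.05 rad/s and distance of each of clamp1, clamp2, hemostat, dish from where it was at the start of the episode below 0.015 m); the robot touches nothing.
It fails at once if the latch is swung across while the gate is not yet shut (value of joint latch below 0.5 rad and value of joint gate above 0.1 rad).
It fails at once if the gate is pinched between the fingers (contact force between the fingers and gate_c1 above 5 N and contact force between the fingers and gate_c2 above 5 N).
It fails at once if the latch bar is pinched between the fingers (contact force between the fingers and latch_c1 above 5 N and contact force between the fingers and latch_c2 above 5 N).
It fails at once if a clamp, the hemostat or the dish is disturbed or lifted (15 mm) (distance of any of clamp1, clamp2, hemostat, dish from where it was at the start of the episode above 0.015 m).
It also fails if it takes over 51 s, if anything falls off the work surface, if the arm or the gripper's body presses on something with over 40 N, if the wrist force passes 120 N, or if a joint passes its speed limit or range.

## Working session

There is one attempt and no reset: what is moved stays moved. The work goes in short steps, each a Python script; the robot and the scene stay as the last script left them, time stands still between calls to the robot, and variables do not carry over. Pictures are saved under pics/ and viewed, at most 10 in all, crops included, and the job is handed in when it is done.

```bash
mkdir -p pics; ls
cat > h.py <<'E'
import numpy as np, cv2
from scipy.spatial.transform import Rotation as R
from rig import bot
def cam(n):
    c=bot.read_camera(n); return c
def world(c,u,v,z=None):
    """pixel -> world: depth point if z None, else ray onto plane z"""
    f=c["image"].shape[0]/2/np.tan(np.radians(c["fovy"])/2)
    w,x,y,zz=c["attitude"]; M=R.from_quat([x,y,zz,w]).as_matrix()
    d=M@np.array([(u-c["cx"])/f,(v-c["cy"])/f,1.]); e=np.array(c["eye"])
    s=c["depth"][int(round(v)),int(round(u))] if z is None else (z-e[2])/d[2]
    return e+s*d
E
python3 - <<'E'
from h import *
import pickle
for n in("top","side"):
    c=cam(n); cv2.imwrite(f"pics/{n}0.png",c["image"]); pickle.dump(c,open(n+".pkl","wb"))
    print(n,c["eye"],c["attitude"],c["fovy"],c["cx"],c["cy"])
E
```

```text
pics
top [ 393.05034627   39.07860783 1091.66189212] [-0.06345292  0.70814461 -0.69938848  0.07321682] 46.315693209293485 283.54965970301294 200.5195194947348
side [250.94947279 566.83414058 544.36930878] [ 0.13849652 -0.27194501  0.85343098 -0.4225165 ] 52.71808679308011 276.5735935441914 208.10860902681614
```

View pics/top0.png

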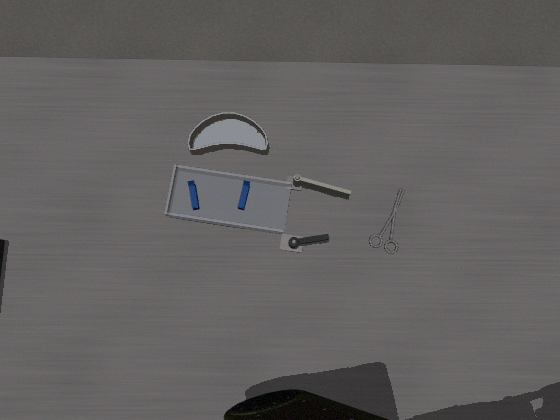

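View pics/side0.png

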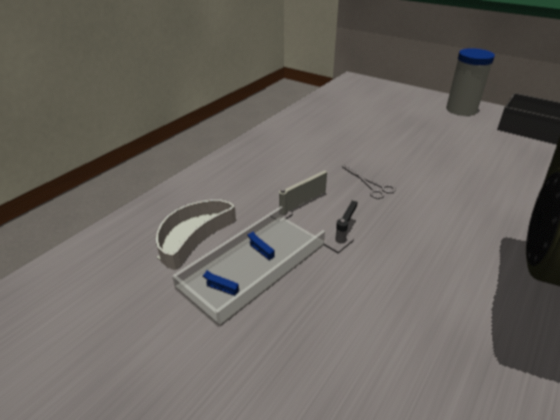

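The top view shows the gate hinge at about (297,181) with its tip at (350,194), the latch pivot at (294,243) with its tip at (328,237), and the lane running to the left. The side view agrees. Next I convert these to world coordinates.

Run:
```python
from h import *
import pickle
c=pickle.load(open("top.pkl","rb"))
cv2.imwrite("pics/crop0.png",cv2.convertScaleAbs(cv2.resize(c["image"][160:260,270:410],None,fx=5,fy=5,interpolation=cv2.INTER_CUBIC),alpha=1.6))
np.set_printoptions(precision=1,suppress=True)
for n,u,v,z in [("hinge",297,180,60),("gtip",350,194,60),("piv",294,243,55),("ltip",328,237.5,49),("endfar",176,166,34),("endnear",166,214,34),("mouthfar",290,184,34),("mouthnear",284,232,34),("hemo",390,220,5)]:
    print(n,world(c,u,v,z))
```

```text
hinge [641.   -2.7  60. ]
gtip [ 611.7 -116.9   60. ]
piv [505.1   2.7  55. ]
ltip [518.4 -70.1  49. ]
endfar [675.2 265.   34. ]
endnear [567. 281.  34.]
mouthfar [637.9  11.7  34. ]
mouthnear [531.   23.8  34. ]
hemo [ 564.9 -214.4    5. ]
```

View pics/crop0.png

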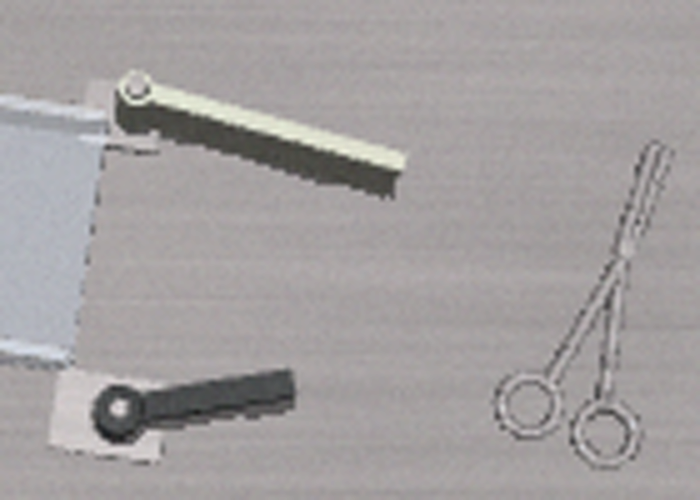

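```bash
cat >> h.py <<'E'
import pickle
_c=pickle.load(open("top.pkl","rb"))
H,GT,P,LT=[world(_c,*a)[:2] for a in [(297.4,177.4,62),(350.8,192,60),(294,241.4,55),(328.6,237,49)]]
a=P-H; t=np.arctan2(a[1],a[0])-np.arctan2(-13,-138)   # lane yaw
t=(t+np.pi)%(2*np.pi)-np.pi
ML=np.array([[np.cos(t),-np.sin(t)],[np.sin(t),np.cos(t)]])
g0=np.arctan2(*-(ML.T@(GT-H))[::-1]); l0=ML.T@(LT-P); l0=np.arctan2(-l0[1],l0[0])
def pose(kind,ang,r,off,ztip,flip=1):
    """tool down, closing line along the panel/bar, centre `off` in front of its axis line"""
    s,c=np.sin(ang),np.cos(ang)
    d,n,o=((-c,-s),(s,-c),H) if kind=="gate" else ((c,-s),(-s,-c),P)
    d,n=ML@d,ML@n; xy=o+r*d+off*n
    y=flip*np.array([*d,0]); z=np.array([0,0,-1.])
    q=R.from_matrix(np.c_[np.cross(y,z),y,z]).as_quat()
    return [*xy,ztip+bot.tip_reach],[q[3],*q[:3]]
E
python3 - <<'E'
from h import *
np.set_printoptions(precision=2,suppress=True)
print(H,GT,P,LT,"len",np.linalg.norm(GT-H),np.linalg.norm(LT-P),np.linalg.norm(a),"(138.6)","yaw deg",np.degrees(t),"g",g0,"l",l0)
for k,a0,r,o in(("gate",g0,70,40),("latch",l0,55,45)):
  for f in(1,-1):
    for an in(a0,a0/2,0):
      for z in (20,130):
        p,q=pose(k,an,r,o if an==a0 else 15,z,f); j=bot.ik(p,q); print(k,f,round(an,2),z,np.array(p),None if j is None else np.array(j))
E
```

```text
[646.26  -3.42] [ 616.1  -118.72] [508.46   2.72] [519.48 -71.37] len 119.17931137960689 74.90077015576931 137.9407943203255 (138.6) yaw deg -7.932647211023314 g 1.453424076688847 l 1.2845807451497553
gate 1 1.45 20 [667.25 -81.26  39.  ] [-0.18  0.79  1.29 -0.    1.06  1.65]
gate 1 1.45 130 [667.25 -81.26 149.  ] [-0.18  0.66  1.24 -0.    1.25  1.65]
gate 1 0.73 20 [596.35 -54.74  39.  ] [-0.15  0.65  1.54 -0.    0.95  2.4 ]
gate 1 0.73 130 [596.35 -54.74 149.  ] [-0.15  0.5   1.48 -0.    1.16  2.4 ]
gate 1 0 20 [574.86  -8.62  39.  ] None
gate 1 0 130 [574.86  -8.62 149.  ] None
gate -1 1.45 20 [667.25 -81.26  39.  ] [-0.18  0.79  1.29 -0.    1.06 -1.49]
gate -1 1.45 130 [667.25 -81.26 149.  ] [-0.18  0.66  1.24 -0.    1.25 -1.49]
gate -1 0.73 20 [596.35 -54.74  39.  ] [-0.15  0.65  1.54 -0.    0.95 -0.74]
gate -1 0.73 130 [596.35 -54.74 149.  ] [-0.15  0.5   1.48 -0.    1.16 -0.74]
gate -1 0 20 [574.86  -8.62  39.  ] [-0.08  0.61  1.61 -0.    0.92  0.06]
gate -1 0 130 [574.86  -8.62 149.  ] [-0.08  0.45  1.56 -0.    1.13  0.06]
latch 1 1.28 20 [472.05 -58.31  39.  ] [-0.2   0.44  1.9  -0.    0.8   1.22]
latch 1 1.28 130 [472.05 -58.31 149.  ] [-0.2   0.25  1.84 -0.    1.05  1.22]
latch 1 0.64 20 [536.97 -46.65  39.  ] [-0.15  0.55  1.72 -0.    0.87  0.63]
latch 1 0.64 130 [536.97 -46.65 149.  ] [-0.15  0.38  1.66 -0.    1.1   0.63]
latch 1 0 20 [560.86 -19.73  39.  ] [-0.1   0.59  1.65 -0.    0.9   0.04]
latch 1 0 130 [560.86 -19.73 149.  ] [-0.1   0.43  1.6  -0.    1.12  0.04]
latch -1 1.28 20 [472.05 -58.31  39.  ] [-0.2   0.44  1.9  -0.    0.8  -1.92]
latch -1 1.28 130 [472.05 -58.31 149.  ] [-0.2   0.25  1.84 -0.    1.05 -1.92]
latch -1 0.64 20 [536.97 -46.65  39.  ] [-0.15  0.55  1.72 -0.    0.87 -2.52]
latch -1 0.64 130 [536.97 -46.65 149.  ] [-0.15  0.38  1.66 -0.    1.1  -2.52]
latch -1 0 20 [560.86 -19.73  39.  ] None
latch -1 0 130 [560.86 -19.73 149.  ] None
```

```bash
cat >> h.py <<'E'
def shut(kind,a0,r,off,back,z,flip):
    bot.move_to(*pose(kind,a0,r,back,130,flip))
    p,q=pose(kind,a0,r,back,z,flip)
    if bot.servo_line(p,speed=120,until_force=10): return print("hit on descent",bot.read_state()["ee_pos"])
    for i,an in enumerate(np.linspace(a0,0,10)):
        p,q=pose(kind,an,r,off,z,flip)
        if bot.servo_line(p,attitude=q,speed=50,until_force=20): print("force at",an,bot.read_state()["ft_force"]); break
    p,q=pose(kind,0,r,off-10,z,flip)
    print("stop felt",bot.servo_line(p,speed=20,until_force=6),bot.read_state()["ee_pos"],p,bot.read_state()["ft_force"])
    bot.servo_line(pose(kind,0,r,off+20,z,flip)[0],speed=60)
    bot.servo_line(pose(kind,0,r,off+20,140,flip)[0],speed=150)
    print("clock",bot.read_state()["clock"])
E
python3 - <<'E'
from h import *
bot.move_gripper(0)
shut("gate",g0,70,15,38,20,-1)
c=cam("side"); d=cam("top")
cv2.imwrite("pics/g1.png",cv2.resize(np.hstack([c["image"][120:300,200:420],d["image"][130:310,200:420]]),None,fx=1.8,fy=1.8))
E
```

```text
stop felt True [574.94389497  -8.19984601  38.75760083] [np.float64(576.2411986809715), np.float64(1.288004751390213), 39.0] [ 0.02453308 -3.10062105  1.87729766]
clock 10.0917
```

View pics/g1.png

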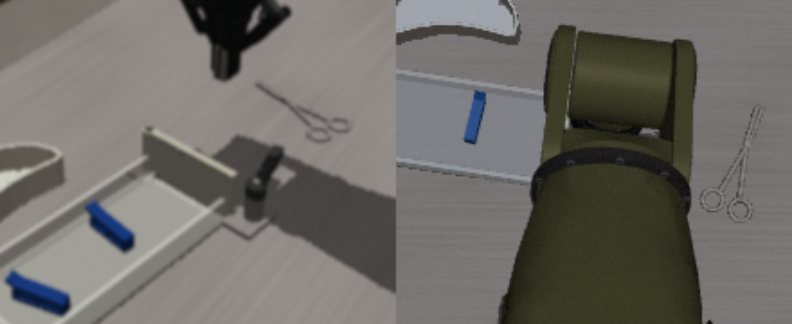

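The side view shows the gate across the mouth, with top ends at about (283,192) and (332,218) in the full image. I'll check its angle, then push the latch.

Run:
```python
from h import *
s=pickle.load(open("side.pkl","rb"))
A,B=world(s,283.3,192.2,60)[:2],world(s,331.7,217.8,60)[:2]
v=ML.T@(B-A); g=np.arctan2(-v[1],-v[0]); print(A,B,"gate angle",g)
if abs(g)<0.12:
    shut("latch",l0,55,17,45,28,1)
    p=bot.read_state()["joint_positions"]; bot.move_joints([-1.0,0.3,1.521,0,1.321,0])
    c=cam("side"); d=cam("top")
    cv2.imwrite("pics/l1.png",cv2.resize(np.hstack([c["image"][160:280,230:390],d["image"][160:280,230:390]]),None,fx=2.5,fy=2.5,interpolation=cv2.INTER_CUBIC))
    print(bot.read_state()["clock"])
```

```text
[643.89739068  -0.83785209] [524.6488109   15.31460805] gate angle 0.00381818873795658
stop felt True [560.71239837 -20.2446532   46.88327948] [np.float64(561.9649699625464), np.float64(-11.80417373681562), 47.0] [ 0.54204223 -4.55879442  3.66344318]
clock 17.55
19.3667
```

View pics/l1.png

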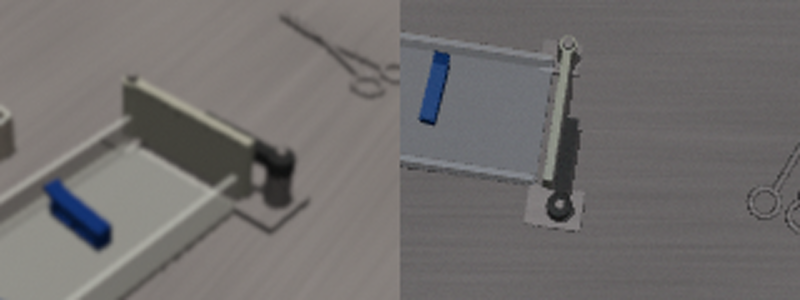

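The top view shows the gate shut, hinge crop (568,43) to tip (548,183), with the latch lying along its front, pivot (559,206) to tip (572,118). I'll check the angles and hand in.

Run:
```python
from h import *
f=lambda x,y,z:world(_c,230+(x-400)/2.5,160+y/2.5,z)[:2]
v=ML.T@(f(548,183,60)-f(568,43,62)); w=ML.T@(f(572,118,49)-f(559,206,55))
g,l=np.arctan2(-v[1],-v[0]),np.arctan2(-w[1],w[0]); print(g,l)
if abs(g)<.06 and abs(l)<.08: print(bot.finish_job())
```

```text
Traceback (most recent call last):
NameError: name '_c' is not defined
```

Run:
```python
from h import *
from h import _c
f=lambda x,y,z:world(_c,230+(x-400)/2.5,160+y/2.5,z)[:2]
v=ML.T@(f(548,183,60)-f(568,43,62)); w=ML.T@(f(572,118,49)-f(559,206,55))
g,l=np.arctan2(-v[1],-v[0]),np.arctan2(-w[1],w[0]); print(g,l)
if abs(g)<.06 and abs(l)<.08: print(bot.finish_job())
```

```text
0.0063270042254382165 0.0022222185468050697
the job is handed in; nothing more can be done
None
```

The gate is shut (about 0.006 rad) and the latch bar lies across its front (about 0.002 rad), both measured from the top camera; the hand is clear and the job was handed in just after 19 s on the robot's clock, though no verdict came back.

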